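# Ease a marble slab out over the shelf edge

### The job

The rectangular marble slab lies flat on the low black display shelf where nobody can get a finger under it. Push the lidded candle jar that stands in front of it sideways along the shelf, out of the way, and slide the slab towards the front edge of the shelf (the long edge nearest the robot) until it overhangs that edge by 3 cm, square to it. Pick nothing up, do not let the slab knock against the jar, leave the jar standing on the shelf, and do not disturb anything else.

Things in the scene. Friction and masses are not known exactly. Their poses are not given: they have to be found in the camera images.
- shelf: low black display shelf, fixed to the table: a board 280 mm deep (its x) by 700 mm long (its y) by 40 mm thick on two recessed plinths, its flat top 80 mm above the table. Origin at the centre of its underside, at table height; x points away from its front edge towards its rear, y along it to the left, z up. The front edge is at x = -140 mm, the rear edge at x = +140 mm; neither has a lip.
- shelf_edge (a point): the middle of the shelf's front top edge (x = -140 mm, y = 0, z = 80 mm in the shelf's frame); axes as the shelf's
- slab: rectangular polished white marble slab, 90 mm (its x) by 160 mm (its y) by 10 mm thick, 0.3 to 0.5 kg, loose, lying flat on the shelf well behind the front edge and a little askew. Origin at the centre of its underside; its x points roughly to the rear of the shelf, so its leading long edge is at x = -45 mm and its rear long edge at x = +45 mm.
- slab_front (a point): the middle of the slab's leading long edge (x = -45 mm in the slab's frame), at half its thickness; axes as the slab's
- jar: white candle jar with a wooden lid, upright round cylinder 60 mm in diameter and 60 mm tall, 0.2 to 0.4 kg, loose, standing on the shelf between the slab and the front edge. Origin at the centre of its underside, z up.
- coaster: round white marble coaster, 90 mm in diameter, 10 mm thick, lying on the shelf near one end, to be left alone. Origin at the centre of its underside.
- goblet: glass tealight goblet on a black conical foot, 54 mm in diameter, 108 mm tall, standing on the shelf near one end, to be left alone. Origin at the centre of its underside.
- hourglass: glass hourglass, 64 mm in diameter, 134 mm tall, standing on the shelf at the rear of one end, to be left alone. Origin at the centre of its underside.
- perfume: dark rectangular perfume bottle with a black cap, 36 mm (its x) by 52 mm (its y) by 116 mm tall, standing on the shelf at the rear of one end, to be left alone. Origin at the centre of its underside.
- goblet2: a second tealight goblet like the first, standing on the rear half of the shelf beside the slab, to be left alone. Origin at the centre of its underside.
- dish: small round brass ring dish, 64 mm in diameter at the rim, 30 mm tall, standing on the rear half of the shelf beside the slab, to be left alone. Origin at the centre of its underside.
Not all that is in view belongs to the job. Leave any pink or turquoise look-alike of the slab alone.

How it is judged:
By the outcome, as a careful person would: the job done as asked, in the order asked, and still so for the second after the job is handed in, with the robot touching nothing.
It also fails if it takes over 61 s, if anything falls off the work surface, if the arm or the gripper's body presses on something with over 40 N, if the wrist force passes 120 N, or if a joint passes its speed limit or range.

### The arm

A 6-joint arm with a two-finger parallel gripper is mounted at the origin on the work surface. World frame = base frame: x ahead of the robot, y to its left, z up, the work surface at z = 0. Lengths are in m, angles in rad, forces in N, time in s.
With the tool pointing down it reaches from about 0.35 to 0.775 m from the base axis. Payload 5.5 kg.
Tool frame: the origin (TCP) lies between the finger pads; the fingertips stand 8 mm ahead of it and the grasp point (between the pads) lies 11 mm behind it; z points along the fingers, y is the line along which they close (so a half turn about z gives the same grasp; the last joint's range is limited). The gripper opens to 85 mm and grips with 20 to 120 N. Pads are 22 mm wide; open, the fingers measure 114 mm over their backs; the gripper's body (76 mm by 85 mm) begins 54 mm behind the grasp point. The pads swing forward as they close: fully open they stand 13 mm farther back than shut.
Start: joints at [-1.478, 0.313, 0.046, 1.304, 0, 1.431], TCP at [0.133, -0.56, 0.239] pointing down, gripper open.
Joint ranges: [-2.76, 2.76], [-0.86, 1.69], [-1.03, 1.26], [-2.2, 2.34], [-1.47, 1.5], [-3.14, 3.14]. Speed limits (rad/s): [2.57, 2.57, 3.14, 3.14, 3.14, 3.14].

### API

Orientations are given as a unit quaternion [w, x, y, z].
In Python, from workcell import status, vision, job gives the robot as it stands. The module is installed in compiled form; this text tells all that it offers.
- The arm moves only by the tool apply_moves, never from a script. Its argument "moves" is one flat list of numbers, 6 for each row, row after row: the shift along the world's x, y, z in units of 25 mm (1.0 is 25 mm), then the turn, a rotation vector about the world's x, y, z in rad. In form: [x, y, z, rx, ry, rz, x, y, z, rx, ry, rz, ...]. A call has 1 to 20 rows; each row is the pose to reach, as a shift and turn from the pose commanded when the call began; what a row does not reach only later rows make up. A row lasts 1/12 s, in which the tool goes at most 41.7 mm and 7.16 degrees, less where a joint would pass 70% of its speed; a pose out of reach is approached as far as the arm can. A call with a gripper value outside its range is refused whole. "claw" is the opening in per cent of the stroke, from 0 (shut) to 100 (fully open), set as the call begins (left out, the last holds). The fingers move at their own pace and stop on an object; "newtons" is the grip in N (left out, the last holds). Time passes only in rows, so rows that repeat a pose let the fingers close. It gives the time, the measured TCP pose, the force, the opening and the grip force at its end, in the units of the state.
- status.get_state(): the state, without advancing time (a new reading comes with each control period).
- vision.read_camera(name): name is "side" or "top" or "wrist"; returns a dict with "image" (384x512x3 uint8, blue, green, red), "camera_matrix" (3x3 intrinsics, pixels), "camera_from_world" (4x4, takes a point from world to camera coordinates). Camera axes: x right, y down, z forward; pixel columns grow to the right and rows downward; lengths in m; the calibration is good to about 2 mm. A picture is of the moment at which its call begins. There is no depth.
- job.hand_in(): hands the job in; it is judged then, once.
The state is a dict: "clock": time; "joint_pos": joint angles; "qvel": joint speeds; "tau": joint torques, N m; "tcp_pos": TCP position; "orientation": TCP orientation; "wrist_force": force on the tool from outside, world axes, zero at the start; "ft_torque": the same for the moment, N m; "finger_gap": finger opening in m; "grip_force": force on a finger pad.
Only numpy, scipy, OpenCV 4.12 (cv2) and the standard library are available. Lean on these libraries where they do the work, as an engineer would, in place of code of your own. Each camera call takes 0.05 s, during which the arm holds its last target. There are 200 camera calls.

## Working session

There is one attempt and no reset: what is moved stays moved. The work goes in short steps, Python scripts to look and compute and a tool call to move; the robot and the scene stay as the last step left them, time stands still between calls to the robot, and variables do not carry over. Pictures are saved under pics/ and viewed, at most 10 in all, crops included, and the job is handed in when it is done.

Besides the shell and the picture viewer there is one more tool, called after "Emit:" as name(argument=value, ...), one argument or row to a line, values as JSON. apply_moves: Moves the arm, as the interface text tells. Its arguments: {"type":"object","properties":{"moves":{"type":"array","items":{"type":"number"}},"claw":{"type":"number"},"newtons":{"type":"number"}},"required":["moves"]}

```bash
mkdir -p pics
cat > h.py <<'E'
import numpy as np, cv2
from workcell import status, vision, job
def cam(n):
    d=vision.read_camera(n); return d["image"],np.array(d["camera_matrix"]),np.array(d["camera_from_world"])
def ray(px,K,T,z):
    px=np.atleast_2d(np.array(px,float)); d=np.c_[px,np.ones(len(px))]@np.linalg.inv(K).T@T[:3,:3]
    o=-T[:3,:3].T@T[:3,3]; return o+d*((z-o[2])/d[:,2:3])
def proj(p,K,T):
    p=np.atleast_2d(p); c=p@T[:3,:3].T+T[:3,3]; q=c@K.T; return q[:,:2]/q[:,2:]
E
python3 - <<'E'
from h import *
for n in("top","side"):
    im,K,T=cam(n); cv2.imwrite(f"pics/{n}0.png",cv2.resize(im,None,fx=1.5,fy=1.5)); np.savez(n+"0",im=im,K=K,T=T)
    print(n,K[0,0],-T[:3,:3].T@T[:3,3])
print(status.get_state())
E
```

```text
top 486.78755336147753 [ 0.39827948 -0.05393131  1.48426002]
side 471.81721519342483 [ 0.44749965 -1.18583874  1.05924734]
{'clock': 0.1, 'joint_pos': array([-1.47758613e+00,  3.13908165e-01,  4.51193023e-02,  1.30360966e+00,
        2.28491394e-05,  1.43118800e+00]), 'qvel': array([-0.00206293,  0.00088674,  0.00067123, -0.00198931,  0.00083148,
        0.00020769]), 'tau': array([ 2.41399379e-03, -4.81726885e+01,  2.99242598e+01,  1.28439622e-02,
       -1.78183109e-04, -4.24933390e-06]), 'tcp_pos': array([ 0.13261641, -0.55905341,  0.23851871]), 'orientation': array([-8.00618636e-04,  9.93231772e-01,  1.16146480e-01,  3.00045778e-05]), 'wrist_force': array([-0.41488708,  1.08705315,  0.15248448]), 'ft_torque': array([-0.01207284,  0.01787062,  0.01678413]), 'grip_force': 0.0, 'finger_gap': 0.08535421634405199}
```

View pics/top0.png

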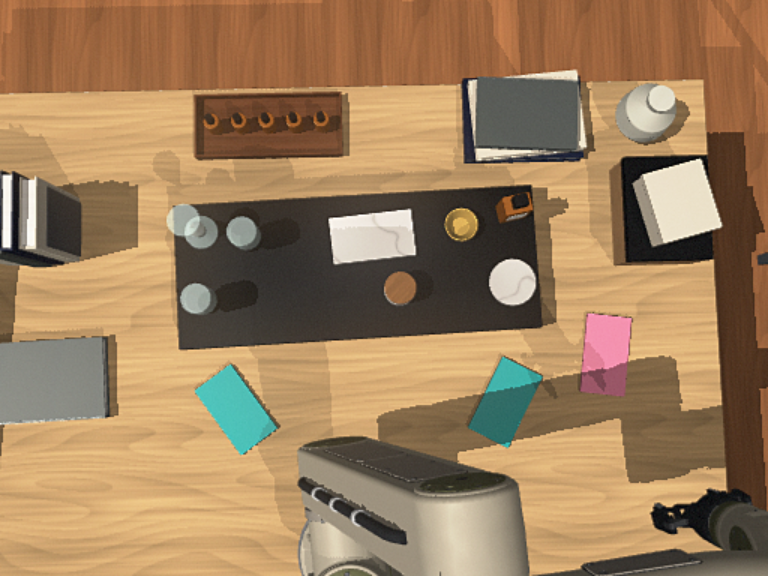

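View pics/side0.png

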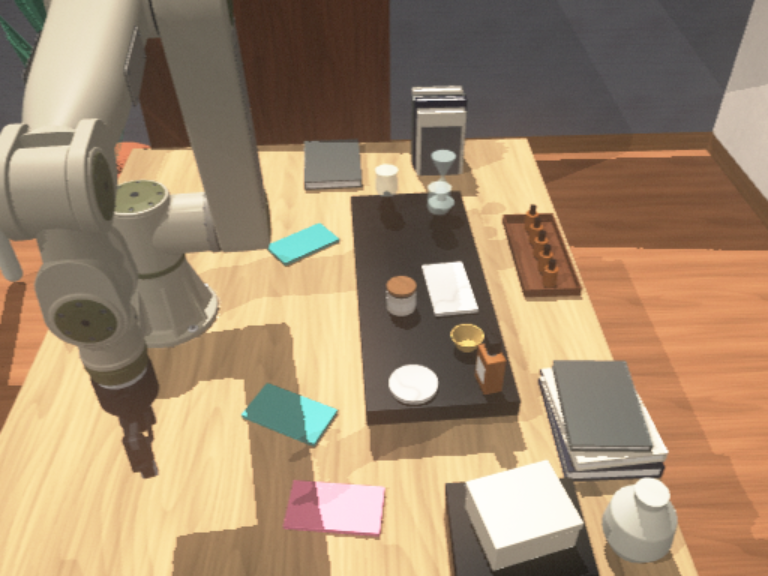

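Top view (1.5x scale): the slab is at (372,237), the jar lid at (400,288), the dish at (461,224) and the coaster at (512,282). The goblets are at (243,233) and (198,298). The shelf's front edge runs from (180,348) to (541,326). Next I'll measure these.

```bash
cat >> h.py <<'E'
def box(mask,seed=None,lo=300):
    n,l,s,c=cv2.connectedComponentsWithStats(mask.astype(np.uint8))
    i=l[seed[1],seed[0]] if seed else 1+np.argmax(s[1:,4])
    cn=max(cv2.findContours((l==i).astype(np.uint8),cv2.RETR_EXTERNAL,cv2.CHAIN_APPROX_NONE)[0],key=len)
    return cn
def order(p): return p
def line(cn,K,T,z,a,b,half=2.5):
    # fit a straight line to contour pixels near segment a-b, middle 80 %
    c=cn.reshape(-1,2).astype(float); a=np.array(a,float);b=np.array(b,float);u=(b-a)/np.linalg.norm(b-a)
    t=(c-a)@u; d=np.abs((c-a)@np.array([-u[1],u[0]])); L=np.linalg.norm(b-a)
    s=c[(t>.1*L)&(t<.9*L)&(d<half)]
    w=ray(s,K,T,z)[:,:2].astype(np.float32); return cv2.fitLine(w,cv2.DIST_HUBER,0,.01,.01).ravel(),w
E
python3 - <<'E'
from h import *
d=np.load("top0.npz");im,K,T=d["im"],d["K"],d["T"]
hsv=cv2.cvtColor(im,cv2.COLOR_BGR2HSV);V=hsv[...,2];S=hsv[...,1]
cn=box((V>120)&(S<70),(240,158))
r=cv2.minAreaRect(cn);w=ray(cv2.boxPoints(r),K,T,.09);print("slab\n",w.round(4)); c=w.mean(0)
print("c",c,"sides",[np.linalg.norm(w[i]-w[i-1]).round(4) for i in range(4)])
e=w[np.argsort(w[:,0])]; f=e[:2];f=f[np.argsort(f[:,1])];b=e[2:];b=b[np.argsort(b[:,1])];print("front",f[:,:2],"yaw",np.degrees(np.arctan2(-(f[1]-f[0])[0],(f[1]-f[0])[1])),np.degrees(np.arctan2(-(b[1]-b[0])[0],(b[1]-b[0])[1])))
# shelf
cn=box(V<60,(200,200)); 
for nm,a,b in(("front",(120,232),(360,217)),("rear",(150,136),(350,124))):
    l,ww=line(cn,K,T,.08,a,b,4);t=l[:2]*np.sign(l[1]);print(nm,len(ww),"p",l[2:],"yaw",np.degrees(np.arctan2(-t[0],t[1])), "x at y=0",l[2]-l[3]*t[0]/t[1])
# lid
H=hsv[...,0]
m=(S>90)&(H<20)&(V>60);m[:, :245]=0;m[:,290:]=0;m[:172]=0;m[210:]=0
cn=box(m);(x,y),rr=cv2.minEnclosingCircle(cn);p=ray([[x,y],[x+rr,y]],K,T,.14);print("jar",p[0],"r",np.linalg.norm(p[1]-p[0]))
for nm,(x,y),z in(("goblet2 rim",(243,233),.188),("goblet rim",(198,298),.188),("dish rim",(461,224),.11),("coaster",(512,282),.09),("R corner",(541,326),.08),("L corner",(180,348),.08),("perf",(515,205),.19)):
    print(nm,ray([x/1.5,y/1.5],K,T,z)[0].round(3))
E
```

```text
slab
 [[ 0.6557  0.0362  0.09  ]
 [ 0.6702 -0.1232  0.09  ]
 [ 0.5805 -0.1307  0.09  ]
 [ 0.5664  0.0281  0.09  ]]
c [ 0.61819688 -0.04739915  0.09      ] sides [np.float64(0.0897), np.float64(0.16), np.float64(0.09), np.float64(0.1593)]
front [[ 0.58051914 -0.13065998]
 [ 0.56637227  0.02805067]] yaw 5.093669229860845 5.174222060460565Traceback (most recent call last):
  File "<stdin>", line 11, in <module>
  File "h.py", line 21, in line
    w=ray(s,K,T,z)[:,:2].astype(np.float32); return cv2.fitLine(w,cv2.DIST_HUBER,0,.01,.01).ravel(),w
                                                    ~~~~~~~~~~~^^^^^^^^^^^^^^^^^^^^^^^^^^^^
cv2.error: OpenCV(4.12.0) /io/opencv/modules/imgproc/src/linefit.cpp:50: error: (-215:Assertion failed) count > 0 in function 'fitLine2D_wods'
```

Run:
```python
from h import *
d=np.load("top0.npz");im,K,T=d["im"],d["K"],d["T"]
hsv=cv2.cvtColor(im,cv2.COLOR_BGR2HSV);H,S,V=hsv[...,0],hsv[...,1],hsv[...,2]
print(V[200,190:210:4],V[224:236,180],V[224:236,180+80])
# column-wise edge: biggest gradient near the predicted line
def edge(xs,y0,y1,z):
    g=cv2.GaussianBlur(im,(1,3),0).astype(float).mean(2);pts=[]
    for x in xs:
        yy=y0+(y1-y0)*(x-120)/240.; lo=int(yy-7);s=g[lo:lo+15,x];q=np.abs(np.diff(s));k=int(np.argmax(q))
        k0,k1=max(k-1,0),min(k+2,len(q));pts.append((x,lo+.5+np.sum(np.arange(k0,k1)*q[k0:k1])/q[k0:k1].sum()))
    w=ray(pts,K,T,z)[:,:2].astype(np.float32);l=cv2.fitLine(w,cv2.DIST_HUBER,0,.01,.01).ravel();t=l[:2]*np.sign(l[1])
    r=(w-l[2:])@np.array([t[1],-t[0]]);print("p",l[2:],"yaw",np.degrees(np.arctan2(-t[0],t[1])),"x@y0",l[2]-l[3]*t[0]/t[1],"res",np.median(abs(r)))
for z in(.04,.08):edge(range(130,350,3),232,217.5,z)
edge([x for x in range(180,345,3)],137.5,123.5,.08)
m=(S>90)&(H<20)&(V>60);m[:, :245]=0;m[:,290:]=0;m[:172]=0;m[210:]=0
cn=box(m);(x,y),rr=cv2.minEnclosingCircle(cn);p=ray([[x,y],[x+rr,y]],K,T,.14);print("jar",p[0],"r",np.linalg.norm(p[1]-p[0]))
for nm,(x,y),z in(("goblet2 rim",(243,233),.188),("goblet rim",(198,298),.188),("dish rim",(461,224),.11),("coaster",(512,282),.09),("R corner",(541,326),.08),("L corner",(180,348),.08),("RR corner",(531,185),.08),("perf",(515,205),.19)):
    print(nm,ray([x/1.5,y/1.5],K,T,z)[0].round(3))
```

```text
[60 54 54 56 58] [ 62  64  66  68  62  49 218 212 204 204 203 203] [ 56 231 229 222 215 220 219 227 229 224 219 230]
p [0.4202441  0.03850499] yaw 2.0719354 x@y0 0.42163712 res 0.00035577608
p [0.41963577 0.03594489] yaw 2.0719285 x@y0 0.42093617 res 0.00034590962
p [ 0.70387256 -0.06045527] yaw 1.9942076 x@y0 0.70176756 res 0.00030694838
jar [ 0.51384849 -0.09796103  0.14      ] r 0.0303149233283784
goblet2 rim [0.613 0.181 0.188]
goblet rim [0.499 0.262 0.188]
dish rim [ 0.634 -0.218  0.11 ]
coaster [ 0.522 -0.315  0.09 ]
R corner [ 0.437 -0.37   0.08 ]
L corner [0.412 0.324 0.08 ]
RR corner [ 0.713 -0.362  0.08 ]
perf [ 0.652 -0.307  0.19 ]
```

Measured in the shelf frame (yaw 2.03°, front edge at n = 0.4213), all values come out consistent with the given sizes:

| Item | n (m) | s (m) | Note |
|---|---|---|---|
| Slab | 0.616 | -0.069 | 3.1° askew to the shelf |
| Jar | 0.510 | -0.116 | |

The jar goes right to s ≈ -0.215, cradled between the two half-open fingers.

Emit:
apply_moves(
  moves=[5,7,0.84,0,0,0.45,10,14,0.84,0,0,0.9,15.14,21.12,0.84,0,0,1.374,15.14,21.12,0.84,0,0,1.374,15.14,21.12,0.84,0,0,1.374,15.14,21.12,0.84,0,0,1.374,15.14,21.12,0.84,0,0,1.374,15.14,21.12,0.84,0,0,1.374,15.14,21.12,0.84,0,0,1.374,15.14,21.12,0.84,0,0,1.374,15.14,21.12,0.84,0,0,1.374,15.14,21.12,0.84,0,0,1.374,15.14,21.12,0.84,0,0,1.374,15.14,21.12,0.84,0,0,1.374,15.14,21.12,0.84,0,0,1.374,15.14,21.12,0.84,0,0,1.374,15.14,21.12,0.84,0,0,1.374,15.14,21.12,0.84,0,0,1.374,15.14,21.12,0.84,0,0,1.374,15.14,21.12,0.84,0,0,1.374],
  claw=45,
)

```text
clock: 1.77
tcp_pos: [0.5104, -0.0323, 0.2601]
orientation: [-0.0, 0.695, 0.719, -0.0]
wrist_force: [1.0, 0.4, 0.5]
finger_gap: 0.0386
grip_force: 0.0
```

Emit:
apply_moves(
  moves=[0,0,-1.5,0,0,0,0,0,-3,0,0,0,0,0,-4.5,0,0,0,0,0,-5.5,0,0,0,0,0,-6,0,0,0,0,0,-6.4,0,0,0,0,0,-6.4,0,0,0,0,0,-6.4,0,0,0],
)

```text
clock: 2.43
tcp_pos: [0.511, -0.0324, 0.1007]
orientation: [0.0, 0.695, 0.719, 0.0]
wrist_force: [-1.1, -0.5, 0.6]
finger_gap: 0.0384
grip_force: 0.0
```

Run:
```python
from h import *
a,K,T=cam("side"); a=cv2.resize(a[130:290,180:380],None,fx=3,fy=3)
cv2.imwrite("pics/s1.png",a)
```

```text
(no output)
```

View pics/s1.png

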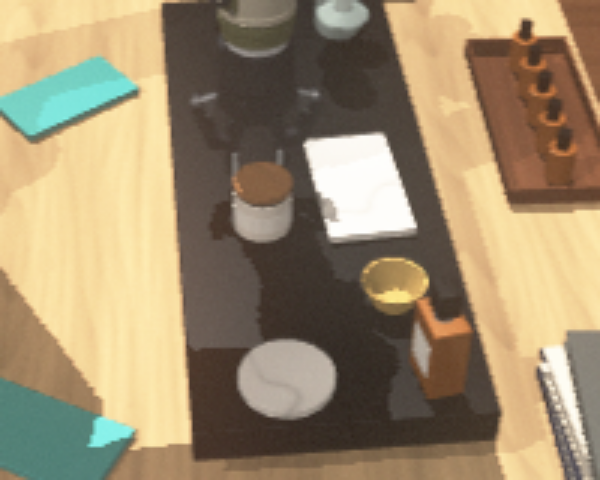

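The side crop shows both fingers straddling the jar's left side, near (235–280,160), with the slab clear of them. I'll push along the shelf's -y.

Emit:
apply_moves(
  moves=[0.01,-0.3,0,0,0,0,0.02,-0.6,0,0,0,0,0.03,-0.9,0,0,0,0,0.04,-1.1,0,0,0,0,0.05,-1.3,0,0,0,0,0.05,-1.5,0,0,0,0,0.06,-1.8,0,0,0,0,0.07,-2.1,0,0,0,0,0.08,-2.4,0,0,0,0,0.1,-2.7,0,0,0,0,0.11,-3,0,0,0,0,0.12,-3.3,0,0,0,0,0.13,-3.6,0,0,0,0,0.14,-3.9,0,0,0,0,0.15,-4.2,0,0,0,0,0.16,-4.5,0,0,0,0,0.17,-4.8,0,0,0,0,0.18,-5,0,0,0,0,0.185,-5.15,0,0,0,0,0.19,-5.25,0,0,0,0],
)

```text
clock: 4.15
tcp_pos: [0.5158, -0.1633, 0.1002]
orientation: [-0.0, 0.694, 0.72, -0.0]
wrist_force: [0.3, 4.0, 3.7]
finger_gap: 0.0383
grip_force: 2.2
```

Run:
```python
from h import *
a,K,T=cam("side"); print(status.get_state()["tcp_pos"],status.get_state()["wrist_force"])
cv2.imwrite("pics/s2.png",cv2.resize(a[130:290,180:380],None,fx=3,fy=3))
```

```text
[ 0.51586356 -0.16363671  0.10021108] [0.86002765 1.64030198 1.8575181 ]
```

View pics/s2.png

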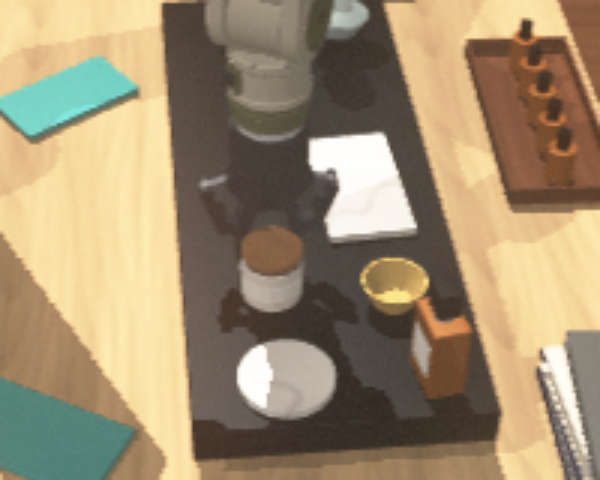

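The jar is clear of the slab, still standing at (271,270) in the crop, with a gap to the coaster. Next I'll back off, rise, turn and go behind the slab.

Emit:
apply_moves(
  moves=[0,0.5,0,0,0,0,-0.03,1,0,0,0,0,-0.03,1,2,0,0,0,-0.03,1,4,0,0,0,-0.03,1,6.4,0,0,0,1,2,6.4,0,0,0.12,2,3,6.4,0,0,0.24,3,4,6.4,0,0,0.36,4,4.75,6.4,0,0,0.48,5,4.75,6.4,0,0,0.6,6,4.75,6.4,0,0,0.72,6.76,4.75,6.4,0,0,0.84,6.76,4.75,6.4,0,0,0.96,6.76,4.75,6.4,0,0,1.08,6.76,4.75,6.4,0,0,1.2,6.76,4.75,6.4,0,0,1.32,6.76,4.75,6.4,0,0,1.44,6.76,4.75,6.4,0,0,1.57,6.76,4.75,6.4,0,0,1.57,6.76,4.75,6.4,0,0,1.57],
)

```text
clock: 5.87
tcp_pos: [0.6845, -0.0428, 0.2599]
orientation: [-0.0, -0.017, 1.0, -0.0]
wrist_force: [0.7, 0.8, -0.5]
finger_gap: 0.0383
grip_force: 0.0
```

Emit:
apply_moves(
  moves=[0,0,0,0,0,0,0,0,0,0,0,0,0,0,0,0,0,0,0,0,0,0,0,0],
  claw=80,
)

```text
clock: 6.2
tcp_pos: [0.6849, -0.044, 0.2603]
orientation: [0.0, -0.017, 1.0, 0.0]
wrist_force: [-0.1, -0.3, -0.7]
finger_gap: 0.0685
grip_force: 0.0
```

Run:
```python
from h import *
im,K,T=cam("wrist"); cv2.imwrite("pics/w1.png",im); 
s=status.get_state();print(s["tcp_pos"],s["orientation"],s["wrist_force"],s["finger_gap"])
for n,z in((.661,.09),(.5715,.09)): pass
f=lambda n,s_,z:[n*.99937-s_*.0354,n*.0354+s_*.99937,z]
print("expect slab rear mid",proj(f(.661,-.069,.09),K,T),"shelf rear",proj(f(.7013,-.069,.08),K,T),"jar lid",proj(f(.51,-.215,.14),K,T))
```

```text
[ 0.68487691 -0.04405096  0.26032098] [-6.76726050e-06 -1.72250089e-02  9.99851638e-01  2.14990470e-05] [-0.05639233  0.02484132 -0.62080965] 0.06814710242767895
expect slab rear mid [[255.2689953  156.05693311]] shelf rear [[255.35178115 189.6478691 ]] jar lid [[ 62.82260434 -31.14774893]]
```

View pics/w1.png

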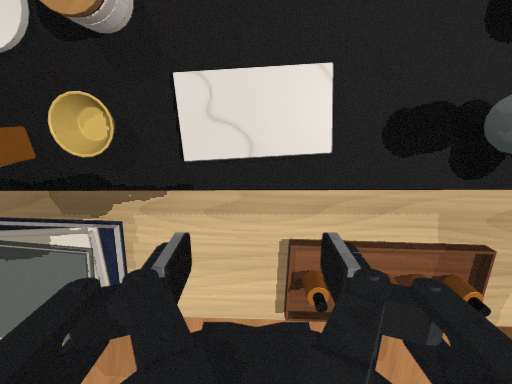

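The wrist view shows the slab's rear edge mid at (257,157), against a prediction of (255,156). The shelf rear is at row 190, as predicted, and the gripper is centred. Going down behind the slab.

Emit:
apply_moves(
  moves=[0,0,-1.5,0,0,0,0,0,-3,0,0,0,0,0,-4.5,0,0,0,0,0,-5.5,0,0,0,0,0,-6.2,0,0,0,0,0,-6.6,0,0,0,0,0,-6.72,0,0,0,0,0,-6.72,0,0,0],
)

```text
clock: 6.92
tcp_pos: [0.6848, -0.0441, 0.0921]
orientation: [-0.0, -0.017, 1.0, 0.0]
wrist_force: [0.0, 0.1, 0.4]
finger_gap: 0.0686
grip_force: 0.0
```

Run:
```python
from h import *
im,K,T=cam("wrist"); cv2.imwrite("pics/w2.png",im); 
s=status.get_state();print(s["tcp_pos"],s["wrist_force"])
```

```text
[ 0.6855369  -0.04421977  0.09327316] [-0.80423664  0.60206399  1.16827142]
```

View pics/w2.png

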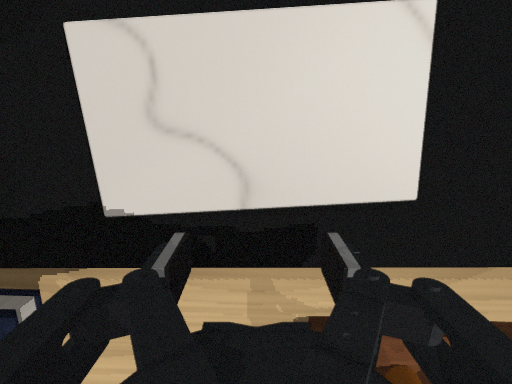

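The fingers are behind the slab, between its rear edge (row 205) and the shelf rear (row 268), with no contact yet. I'll feel for the shelf gently.

Emit:
apply_moves(
  moves=[0,0,-0.08,0,0,0,0,0,-0.16,0,0,0,0,0,-0.16,0,0,0],
)

```text
clock: 7.22
tcp_pos: [0.6855, -0.0441, 0.0893]
orientation: [0.001, -0.018, 1.0, -0.0]
wrist_force: [-0.2, 1.0, 0.0]
finger_gap: 0.0684
grip_force: 0.0
```

Emit:
apply_moves(
  moves=[0,0,-0.04,0,0,0,0,0,-0.08,0,0,0,0,0,-0.08,0,0,0],
)

```text
clock: 7.47
tcp_pos: [0.6849, -0.0441, 0.0863]
orientation: [-0.0, -0.018, 1.0, 0.0]
wrist_force: [-0.4, -0.6, 0.3]
finger_gap: 0.0686
grip_force: 0.0
```

Emit:
apply_moves(
  moves=[0,0,-0.04,0,0,0,0,0,-0.08,0,0,0,0,0,-0.08,0,0,0],
)

```text
clock: 7.72
tcp_pos: [0.6847, -0.044, 0.084]
orientation: [-0.0, -0.018, 1.0, 0.0]
wrist_force: [0.1, -0.5, -0.0]
finger_gap: 0.0683
grip_force: 0.0
```

Emit:
apply_moves(
  moves=[0,0,-0.04,0,0,0,0,0,-0.06,0,0,0,0,0,-0.06,0,0,0],
)

```text
clock: 7.97
tcp_pos: [0.6848, -0.044, 0.0826]
orientation: [-0.0, -0.018, 1.0, 0.0]
wrist_force: [0.9, 0.2, -0.7]
finger_gap: 0.0682
grip_force: 0.0
```

Emit:
apply_moves(
  moves=[0,0,-0.03,0,0,0,0,0,-0.06,0,0,0,0,0,-0.06,0,0,0,0,0,-0.06,0,0,0],
)

```text
clock: 8.3
tcp_pos: [0.6848, -0.044, 0.0813]
orientation: [-0.0, -0.018, 1.0, 0.0]
wrist_force: [-0.6, -0.3, 0.4]
finger_gap: 0.0682
grip_force: 0.0
```

Emit:
apply_moves(
  moves=[-0.2,-0.01,0,0,0,0,-0.4,-0.01,0,0,0,0,-0.6,-0.02,0,0,0,0,-0.8,-0.03,0,0,0,0,-1.1,-0.04,0,0,0,0,-1.4,-0.05,0,0,0,0,-1.7,-0.06,0,0,0,0,-2,-0.07,0,0,0,0,-2.3,-0.08,0,0,0,0,-2.6,-0.09,0,0,0,0,-2.9,-0.1,0,0,0,0,-3.2,-0.11,0,0,0,0,-3.5,-0.12,0,0,0,0,-3.8,-0.13,0,0,0,0,-4,-0.14,0,0,0,0],
)

```text
clock: 9.55
tcp_pos: [0.584, -0.0475, 0.0815]
orientation: [-0.0, -0.018, 1.0, 0.0]
wrist_force: [1.7, 0.1, -0.2]
finger_gap: 0.0684
grip_force: 1.0
```

Run:
```python
from h import *
im,K,T=cam("wrist"); cv2.imwrite("pics/w3.png",im); np.savez("w3",im=im,K=K,T=T)
s=status.get_state();print(s["tcp_pos"],s["wrist_force"])
```

```text
[ 0.58306391 -0.04747212  0.0813584 ] [-0.01337481  0.12412827  0.83831355]
```

View pics/w3.png

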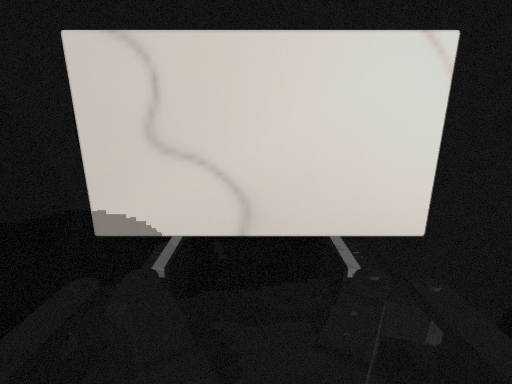

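The slab is squared against both fingers, with its front edge at row 30 and its rear at row 236. I'll measure it.

```bash
cat >> h.py <<'E'
def slab(im,K,T):
    hsv=cv2.cvtColor(im,cv2.COLOR_BGR2HSV);cn=box((hsv[...,2]>70)&(hsv[...,1]<70))
    p=cv2.approxPolyDP(cv2.convexHull(cn),12,True).reshape(-1,2);w=ray(p,K,T,.09)[:,:2]
    R=np.array([[.99937,.0354],[-.0354,.99937]]);q=w@R.T
    print("px",p.tolist());print("shelf n,s\n",q.round(4))
    f=q[np.argsort(q[:,0])];print("front n",f[:2,0].mean(),"overhang",.4213-f[:2,0].mean(),"rear n",f[2:,0].mean(),"s",q[:,1].mean())
    for e in(f[:2],f[2:]):
        e=e[np.argsort(e[:,1])];print("rel yaw",np.degrees(np.arctan2(-(e[1]-e[0])[0],(e[1]-e[0])[1])))
E
python3 - <<'E'
from h import *
d=np.load("w3.npz");slab(d["im"],d["K"],d["T"])
E
```

```text
px [[459, 30], [424, 234], [352, 276], [159, 276], [95, 234], [61, 30]]
shelf n,s
 [[ 0.4822  0.0119]
 [ 0.5697  0.0123]
 [ 0.5926 -0.0201]
 [ 0.5926 -0.117 ]
 [ 0.5697 -0.1456]
 [ 0.4821 -0.1453]]
front n 0.4821289093885049 overhang -0.06082890938850488 rear n 0.5811591434906893 s -0.06727980392876264
rel yaw -0.04484024859231295
rel yaw -38.747123402777106
```

Emit:
apply_moves(
  moves=[-0.2,-0.01,0,0,0,0,-0.5,-0.02,0,0,0,0,-0.8,-0.03,0,0,0,0,-1.1,-0.04,0,0,0,0,-1.4,-0.05,0,0,0,0,-1.7,-0.06,0,0,0,0,-2,-0.07,0,0,0,0,-2.3,-0.08,0,0,0,0,-2.6,-0.09,0,0,0,0,-2.8,-0.1,0,0,0,0,-2.9,-0.1,0,0,0,0,-3,-0.11,0,0,0,0,-3,-0.11,0,0,0,0],
)

```text
clock: 10.68
tcp_pos: [0.5092, -0.0503, 0.0813]
orientation: [-0.0, -0.018, 1.0, 0.0]
wrist_force: [0.9, 1.0, 0.9]
finger_gap: 0.0679
grip_force: 0.4
```

Run:
```python
from h import *
im,K,T=cam("wrist"); cv2.imwrite("pics/w4.png",im); np.savez("w4",im=im,K=K,T=T)
s=status.get_state();print(s["tcp_pos"],s["wrist_force"])
try: slab(im,K,T)
except Exception as e: print(e)
```

```text
[ 0.50924385 -0.05024702  0.081177  ] [0.35047706 0.17527995 0.70030118]
px [[459, 31], [425, 232], [352, 276], [159, 276], [95, 234], [62, 30]]
shelf n,s
 [[ 0.4078  0.0118]
 [ 0.4938  0.0124]
 [ 0.5177 -0.0203]
 [ 0.5177 -0.117 ]
 [ 0.4948 -0.1456]
 [ 0.4073 -0.145 ]]
front n 0.4075427107108411 overhang 0.013757289289158925 rear n 0.5060303446458007 s -0.06726355403962132
rel yaw -0.17777288619541362
rel yaw -38.73302633172987
```

View pics/w4.png

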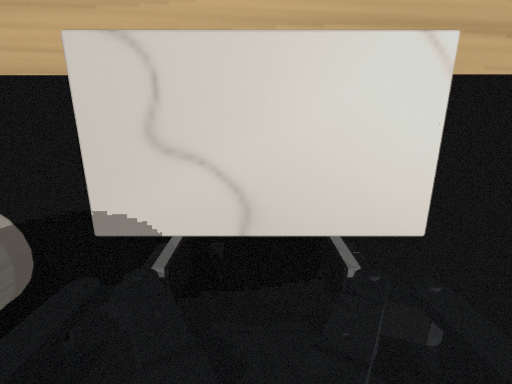

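The wrist view shows the slab front at row 30 and the shelf edge at about row 74 on either side, which gives a direct relative measure. The jar is at the left (0–30,260), clear of the slab.

Run:
```python
from h import *
d=np.load("w4.npz");im,K,T=d["im"],d["K"],d["T"]
R=np.array([[.99937,.0354],[-.0354,.99937]]);g=im.astype(float).mean(2)
def rows(cols,a,b):
    o=[]
    for c in cols:
        q=np.abs(np.diff(g[a:b,c]));k=int(np.argmax(q));o.append((c,a+k+.5))
    return np.array(o)
def ns(p,z): return ray(p,K,T,z)[:,:2]@R.T
e=np.vstack([rows(range(5,55,3),60,90),rows(range(466,510,3),60,90)]);q=ns(e,.08)
pl=np.polyfit(q[:,1],q[:,0],1);print("edge n at slab",np.polyval(pl,-.067),"rel deg",np.degrees(-pl[0]))
f=rows(range(80,440,6),22,40);q=ns(f,.09);ps=np.polyfit(q[:,1],q[:,0],1);print("slab front",np.polyval(ps,-.067),"deg",np.degrees(-ps[0]))
r=rows(range(180,330,6),225,245);q=ns(r,.09);print("rear",q[:,0].mean(),"overhang",np.polyval(pl,-.067)-np.polyval(ps,-.067))
```

```text
edge n at slab 0.422375739244891 rel deg 0.07290289526709594
slab front 0.4071891896651215 deg -0.04872025666488191
rear 0.49563113965327443 overhang 0.015186549579769504
```

Emit:
apply_moves(
  moves=[-0.15,-0.01,0,0,0,0,-0.3,-0.01,0,0,0,0,-0.42,-0.01,0,0,0,0,-0.5,-0.02,0,0,0,0,-0.56,-0.02,0,0,0,0,-0.58,-0.02,0,0,0,0,-0.58,-0.02,0,0,0,0],
)

```text
clock: 11.32
tcp_pos: [0.4949, -0.0507, 0.0812]
orientation: [-0.0, -0.018, 1.0, 0.0]
wrist_force: [-0.6, 0.3, 0.3]
finger_gap: 0.0684
grip_force: 0.4
```

Emit:
apply_moves(
  moves=[0.2,0.01,0,0,0,0,0.4,0.01,0,0,0,0,0.4,0.01,2,0,0,0,0.4,0.01,4,0,0,0,0.4,0.01,6,0,0,0,0.4,0.01,7,0,0,0,0.4,0.01,7,0,0,0],
)

```text
clock: 11.9
tcp_pos: [0.5084, -0.0512, 0.2635]
orientation: [0.005, -0.018, 1.0, -0.001]
wrist_force: [1.3, -1.0, 0.6]
finger_gap: 0.0685
grip_force: 0.0
```

Run:
```python
from h import *
im,K,T=cam("wrist"); cv2.imwrite("pics/w5.png",im); np.savez("w5",im=im,K=K,T=T)
a,_,_=cam("top");cv2.imwrite("pics/t5.png",a)
s=status.get_state();print(s["tcp_pos"],s["wrist_force"])
R=np.array([[.99937,.0354],[-.0354,.99937]])
f=lambda n,s_,z:(R.T@[n,s_]).tolist()+[z]
print("expected slab front/shelf edge px",proj([f(.3913,-.067,.09),f(.4213,-.16,.08),f(.4213,.03,.08),f(.4813,-.067,.09)],K,T).round(1))
```

```text
[ 0.50739116 -0.05096028  0.25921239] [ 1.0639221  -0.60725621 -0.79343245]
expected slab front/shelf edge px [[258.7  60.5]
 [170.5  93. ]
 [350.7  92.9]
 [258.5 151.2]]
```

View pics/w5.png

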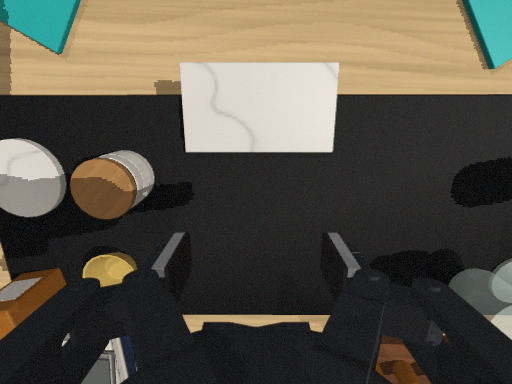

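The slab overhangs the edge: front at row 62, shelf edge at row 94.5, rear at row 152. The jar is standing clear at (112,185). Measuring the overhang.

Run:
```python
from h import *
im,K,T=cam("wrist")
R=np.array([[.99937,.0354],[-.0354,.99937]]);g=im.astype(float).mean(2)
def rows(cols,a,b):
    o=[]
    for c in cols:
        q=np.abs(np.diff(g[a:b,c]));k=int(np.argmax(q));sl=slice(max(k-1,0),k+2);o.append((c,a+.5+np.sum(np.arange(len(q))[sl]*q[sl])/q[sl].sum()))
    return np.array(o)
ns=lambda p,z: ray(p,K,T,z)[:,:2]@R.T
def fit(p,z):
    q=ns(p,z);c=np.polyfit(q[:,1],q[:,0],1);return np.polyval(c,-.067),np.degrees(-c[0])
E=fit(np.vstack([rows(range(90,150,3),86,102),rows(range(350,450,3),86,102)]),.08)
F=fit(rows(range(190,330,4),55,72),.09);B=fit(rows(range(195,325,4),144,160),.09)
print(E,F,B,"overhang front",E[0]-F[0],"from rear",E[0]-(B[0]-.09),"mid",E[0]-((B[0]+F[0])/2-.045))
```

```text
(np.float64(0.42242732492756385), np.float64(0.05227050703921249)) (np.float64(0.39294762715640097), np.float64(-0.19204921930982294)) (np.float64(0.48178671131145906), np.float64(-0.007691519010583116)) overhang front 0.029479697771162883 from rear 0.030640613616104817 mid 0.030060155693633794
```

```bash
python3 -c "
from workcell import job;print(job.hand_in())"
```

```text
the job is handed in; nothing more can be done
None
```

The job is handed in: the jar was pushed aside and still stands on the shelf, and the slab overhangs the front edge by about 30 mm (29.5–30.6 mm measured), square to within about 0.2°, with the arm clear of everything.

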